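Pack the ingredient kit into the tub

ROBOT

A 7-joint arm with a two-finger parallel gripper is mounted at the origin on the work surface. World frame = base frame: x ahead of the robot, y to its left, z up, the work surface at z = 0. Lengths are in m, angles in rad, forces in N, time in s.
With the tool pointing down it reaches from about 0.4 to 0.875 m from the base axis. Payload 19.3 kg.
Tool frame: the origin (TCP) lies at the very end of the fingers, on their centre line; the grasp point (between the pads) lies 19 mm behind it; x points along the fingers, y is the direction in which the jaws open and shut, and the axes are right-handed (so a half turn about x gives the same grasp; the last joint's range is limited). The gripper opens to 85 mm and grips with 20 to 120 N. Pads are 22 mm wide; open, the fingers measure 114 mm over their backs; the gripper's body (76 mm by 85 mm) begins 54 mm behind the grasp point. The pads swing forward as they close: fully open they stand 13 mm farther back than shut.
Start: joints at [1.276, 0.521, -0.036, 1.599, 0.021, 1.021, -0.113], TCP at [0.139, -0.609, 0.231] pointing down, gripper open.
Joint ranges: [-2.91, 2.91], [-0.3, 2.13], [-1.5, 1.42], [0.17, 2.43], [-1.26, 4.41], [0.16, 1.93], [-2.52, 2.52]. Speed limits (rad/s): [1.89, 1.89, 2.39, 2.39, 3.01, 3.01, 3.01].

INTERFACE

Orientations are given as a unit quaternion [x, y, z, w].
In Python, from bench import telemetry, eyes, job gives the robot as it stands. The module is installed in compiled form; this text tells all that it offers.
- The arm moves only by the tool carry_out, never from a script. Its argument "motion" is one flat list of numbers, 7 for each row, row after row: the turn, a rotation vector about the tool's x, y, z in degrees, then the shift along the tool's x, y, z in m, then the opening, from 0 (shut) to 1 (fully open). In form: [rx, ry, rz, tx, ty, tz, grip, rx, ry, rz, tx, ty, tz, grip, ...]. A call has 1 to 10 rows; each row shifts and turns the pose as measured when the row begins, along the tool's axes as they then stand; what a row does not reach is not made up. A row lasts 1/10 s, in which the tool goes at most 50 mm and 8.59 degrees, less where a joint would pass 70% of its speed; a pose out of reach is approached as far as the arm can. A call is refused whole if a number of a shift passes 0.05 or a number of a turn 8.59, either way. A call with a gripper value outside its range is refused whole. The fingers move at their own pace and stop on an object; "newtons" is the grip in N (left out, the last holds). Time passes only in rows, so rows that do not move let the fingers close. It gives the time, the measured TCP pose, the force and the opening at its end, in the units of the state.
- telemetry.get_obs(): the state, without advancing time (a new reading comes with each control period).
- eyes.snapshot(name): name is "scene" or "side" or "wrist"; returns a dict with "image" (480x640x3 uint8, red, green, blue), "range_z" (480x640 float32, m along the optical axis (not along the pixel's ray), 0 where there is no reading), "fx", "fy", "cx", "cy" (pixels), "pose" (4x4, takes a point from camera to world coordinates). Camera axes: x right, y down, z forward; pixel columns grow to the right and rows downward; lengths in m; the calibration is good to about 2 mm. A picture is of the moment at which its call begins.
- job.sign_off(): hands the job in, once; it reports no verdict.
Trained networks look in the newest picture that a camera, given by its name, has taken for a name from the list of things; names that differ only in an ending like _2 or _b are one class to them, and where a whole thing is asked for, a point or a joint stands for the part that bears it (a point fixed in the world has none). Each returns a list of dicts, best first, with "p" (0 to 1); they miss things now and then, are a little off and sometimes report something else, mostly with a low value. They report only what shows in the picture. A call takes as long as a camera call. They do not tell look-alikes from the thing itself.
- eyes.search_frame(camera, query): "centre" ([column, row] in pixels, amid what is visible of it).
- eyes.masks_of(camera, query): "mask" (480x640 bool, what is visible of it) and "centre" ([column, row] in pixels, amid what is visible of it).
The state is a dict: "time": time; "q": joint angles; "qd": joint speeds; "joint_torque": joint torques, N m; "eef_pos": TCP position; "ee_rot": TCP orientation; "wrist_force": force on the tool from outside, world axes, zero at the start; "ft_torque": the same for the moment, N m; "gripper_width": finger opening in m.
Only numpy, scipy, OpenCV 4.12 (cv2) and the standard library are available. Lean on these libraries where they do the work, as an engineer would, in place of code of your own. Each camera call takes 0.05 s, during which the arm holds its last target. There are 200 camera calls.

TASK

Complete the ingredient kit in the long white tub: put the rectangular metal tin and the shorter of the two brown cartons in beside the paper packet that already stands at one end. All three must stand upright on the tub's floor at the same time, so leave room for the second piece when you set down the first.

Things in the scene. Friction and masses are not known exactly. Their poses are not given: they have to be found in the camera images.
- tub_floor (a point): Centre of the inner floor of a long, low, open white plastic tub that stands fixed on the table. Outside 268 x 96 mm, 39 mm high; walls 4 mm, floor 4 mm (this point is 4 mm above the table); inside 260 mm along x, 88 mm along y, rim 35 mm above this point. x runs along the tub, away from the end where the paper packet stands, y across it, z up.
- tin_mid (a point): Centre of a rectangular plain metal tin, standing on the table, 90 mm along its x, 52 mm along its y, 95 mm high (this point 47.5 mm above its underside); z up. Loose, 0.2 to 0.45 kg. A round tin on the table is not part of the kit.
- carton_mid (a point): Centre of the short brown cardboard carton, standing on the table, 66 mm along its x, 52 mm along its y, 85 mm high (this point 42.5 mm above its underside); z up. Loose, rigid, 0.17 to 0.35 kg. A longer carton, 115 mm long and otherwise alike, is not part of the kit.
- packet_mid (a point): Centre of the rigid paper packet, white with a grey band, that already stands in the tub at the end on the tub's -x side, turned like the tub; 60 x 60 mm, 90 mm high (this point 45 mm above its underside); z up. Loose; it may be nudged but must stay standing in the tub.
There are look-alikes about, which are no part of the job. What is shaped like the part that bears carton_mid but red is not meant.

How it is judged:
By the outcome, as a careful person would: the job done as asked, in the order asked, and still so for the second after the job is handed in, with the robot touching nothing.
It also fails if it takes over 58 s, if anything falls off the work surface, if the arm or the gripper's body presses on something with over 40 N, if the wrist force passes 120 N, or if a joint passes its speed limit or range.

## Working session

There is one attempt and no reset: what is moved stays moved. The work goes in short steps, Python scripts to look and compute and a tool call to move; the robot and the scene stay as the last step left them, time stands still between calls to the robot, and variables do not carry over. Pictures are saved under pics/ and viewed, about 8 in all and at most 12, crops included, and the job is handed in when it is done.

Besides the shell and the picture viewer there is one more tool, called after "Call:" as name(argument=value, ...), one argument or row to a line, values as JSON. carry_out: Moves the arm, as the interface text tells. Its arguments: {"type":"object","properties":{"motion":{"type":"array","items":{"type":"number"}},"newtons":{"type":"number"}},"required":["motion"]}

```bash
mkdir -p pics
cat > h.py <<'E'
import numpy as np,cv2
from bench import telemetry,eyes,job
from scipy.spatial.transform import Rotation as R
def cloud(s):
    z=s["range_z"]; v,u=np.mgrid[:480,:640]
    P=np.stack([(u-s["cx"])/s["fx"]*z,(v-s["cy"])/s["fy"]*z,z],-1)
    P=P@s["pose"][:3,:3].T+s["pose"][:3,3]
    P[z<=0]=np.nan
    return P
def save(s,n): cv2.imwrite("pics/"+n,s["image"][:,:,::-1])
E
python3 - <<'E'
from h import *
print(telemetry.get_obs())
for c in["scene","side"]:
    s=eyes.snapshot(c); save(s,c+"1.png"); P=cloud(s); np.save(c+"P.npy",P)
    np.save(c+"I.npy",s["image"])
    for q in["tub_floor","tin_mid","carton_mid","packet_mid"]:
        for d in eyes.masks_of(c,q):
            m=d["mask"]; p=P[m]; p=p[~np.isnan(p[:,0])]
            if len(p)<30: continue
            zt=np.percentile(p[:,2],97); t=p[p[:,2]>zt-.006]
            r=cv2.minAreaRect((t[:,:2]*1000).astype(np.float32))
            print(c,q,round(d["p"],2),np.round(d["centre"]),m.sum(),"ztop",round(zt,3),np.round(r[0]),np.round(r[1]),round(r[2],1),np.median(s["image"][m],0))
E
```

```text
{'time': 0.0, 'q': array([ 1.27579378,  0.5220191 , -0.03632421,  1.59997278,  0.02119764,
        1.02108983, -0.11278615]), 'qd': array([ 0.00107171, -0.0001975 ,  0.00037347, -0.00013767, -0.00168411,
        0.00078779, -0.00149417]), 'joint_torque': array([-3.97144368e-04, -9.27106619e+01,  1.97983995e+00, -3.69934487e+01,
        1.77726836e-02,  8.02399940e-03, -8.13843371e-06]), 'eef_pos': array([ 0.13921455, -0.6089713 ,  0.23073521]), 'ee_rot': array([-0.70257379, -0.07969608,  0.7027154 , -0.07892826]), 'wrist_force': array([-0.13095552, -0.33005544, -0.16797651]), 'ft_torque': array([-0.0275497 ,  0.03318343,  0.00897985]), 'gripper_width': 0.08513790190179087}
scene tub_floor 0.74 [263. 246.] 4123 ztop 0.04 [ 596. -155.] [269.  98.] 72.8 [166. 158. 156.]
scene tin_mid 0.82 [502. 312.] 3202 ztop 0.097 [468. 332.] [52. 93.] 89.3 [100.  91.  87.]
scene carton_mid 0.71 [337. 352.] 3216 ztop 0.086 [721. 193.] [53. 67.] 79.1 [90.  0.  0.]
scene carton_mid 0.69 [342. 294.] 1999 ztop 0.086 [647. 128.] [128.  52.] 25.0 [90. 59. 33.]
scene packet_mid 0.91 [233. 202.] 1539 ztop 0.095 [ 572. -250.] [65. 60.] 72.0 [104.  93.  81.]
side tub_floor 0.61 [360. 289.] 4794 ztop 0.041 [ 597. -160.] [270.  97.] 72.8 [175. 176. 182.]
side tin_mid 0.82 [232. 145.] 1733 ztop 0.098 [468. 326.] [89. 57.] 1.4 [71. 67. 64.]
side carton_mid 0.96 [326. 193.] 1425 ztop 0.088 [621. 110.] [70. 54.] 25.7 [59. 44. 31.]
side carton_mid 0.9 [353. 156.] 1230 ztop 0.087 [722. 189.] [56. 66.] 77.8 [67. 20. 19.]
side packet_mid 0.85 [380. 330.] 1687 ztop 0.097 [ 573. -255.] [61. 60.] 71.6 [175. 176. 169.]
side packet_mid 0.56 [327. 193.] 1415 ztop 0.088 [621. 110.] [70. 54.] 27.2 [59. 44. 31.]
```

View pics/scene1.png

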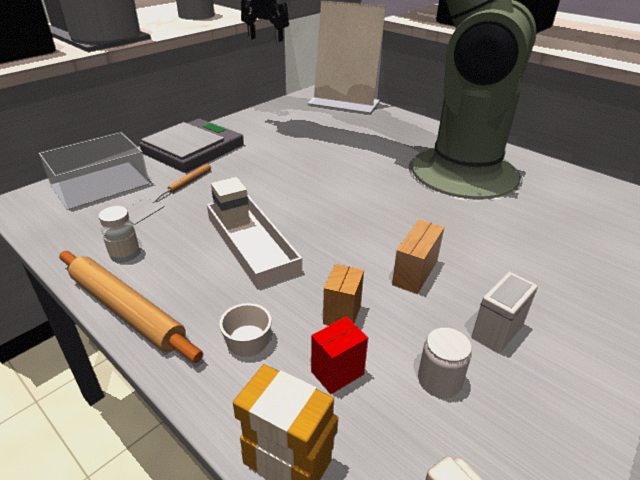

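View pics/side1.png

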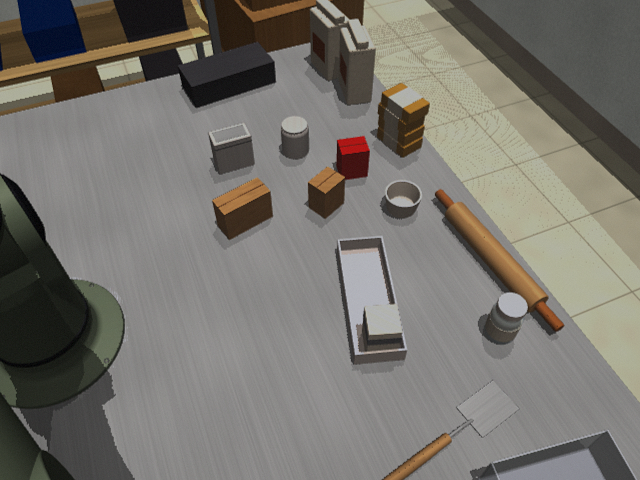

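The scene picture shows the tin at (505,310), the short brown carton at (343,295), the red decoy at (340,352), the long carton at (418,255), and the tub at (255,240) with the packet at its far end (230,200). The side picture agrees: tin (232,147), short carton (326,192), long carton (243,207), tub (372,300). I'll write a small planner that turns a target pose into rows.

```bash
cat >> h.py <<'E'
def jaw_yaw(Rm): return np.degrees(np.arctan2(Rm[1,1],Rm[0,1]))
def plan(wps,jaw,n,p=None,Rm=None):
    """wps: xyz list, jaw: jaw yaw deg at the end, n rows total; prints rows (tool turn, shift)"""
    o=telemetry.get_obs()
    p0=o["eef_pos"]; R0=R.from_quat(o["ee_rot"]).as_matrix()
    print("now",np.round(p0,4),"jaw",round(jaw_yaw(R0),1),"q",np.round(o["q"],2),"w",round(o["gripper_width"],4),"t",round(o["time"],2),"F",np.round(o["wrist_force"],1))
    if jaw is None: a=jaw_yaw(R0)
    else: a=jaw
    d=(a-jaw_yaw(R0)+90)%180-90
    a=np.radians(jaw_yaw(R0)+d); y=np.array([np.cos(a),np.sin(a),0]); x=np.array([0,0,-1.])
    Rt=np.stack([x,y,np.cross(x,y)],1)
    rv=R.from_matrix(R0.T@Rt).as_rotvec()
    pts=np.vstack([p0]+list(wps)); L=np.r_[0,np.cumsum(np.linalg.norm(np.diff(pts,axis=0),axis=1))]
    s=np.linspace(0,L[-1],n+1); Q=np.stack([np.interp(s,L,pts[:,i]) for i in range(3)],1)
    for i in range(n):
        Ri=R0@R.from_rotvec(rv*i/n).as_matrix()
        print(np.round(np.degrees(rv)/n,2),np.round(Ri.T@(Q[i+1]-Q[i]),4))
E
python3 - <<'E'
from h import *
plan([[.40,-.40,.27],[.48,-.1,.28],[.5,.15,.28],[.467,.329,.25]],90,30)
E
```

```text
now [ 0.1393 -0.6093  0.2313] jaw -77.1 q [ 1.28  0.52 -0.04  1.6   0.02  1.02 -0.11] w 0.0855 t 0.5 F [-0.6 -0.3  0.5]
[0.43 0.   0.  ] [-0.0042 -0.0156 -0.0322]
[0.43 0.   0.  ] [-0.0042 -0.0159 -0.0321]
[0.43 0.   0.  ] [-0.0042 -0.0161 -0.032 ]
[0.43 0.   0.  ] [-0.0042 -0.0164 -0.0319]
[0.43 0.   0.  ] [-0.0042 -0.0166 -0.0318]
[0.43 0.   0.  ] [-0.0042 -0.0168 -0.0316]
[0.43 0.   0.  ] [-0.0042 -0.0171 -0.0315]
[0.43 0.   0.  ] [-0.0042 -0.0173 -0.0314]
[0.43 0.   0.  ] [-0.0042 -0.0175 -0.0313]
[0.43 0.   0.  ] [-0.0021 -0.028  -0.02  ]
[0.43 0.   0.  ] [-0.0012 -0.0331 -0.0144]
[0.43 0.   0.  ] [-0.0012 -0.0332 -0.0141]
[0.43 0.   0.  ] [-0.0012 -0.0333 -0.0139]
[0.43 0.   0.  ] [-0.0012 -0.0334 -0.0136]
[0.43 0.   0.  ] [-0.0012 -0.0335 -0.0134]
[0.43 0.   0.  ] [-0.0012 -0.0336 -0.0131]
[0.43 0.   0.  ] [-0.0012 -0.0337 -0.0129]
[0.43 0.   0.  ] [-0.0011 -0.0339 -0.0122]
[0.43 0.   0.  ] [ 0.     -0.0356 -0.0061]
[0.43 0.   0.  ] [ 0.     -0.0356 -0.0058]
[0.43 0.   0.  ] [ 0.     -0.0357 -0.0056]
[0.43 0.   0.  ] [ 0.     -0.0357 -0.0053]
[0.43 0.   0.  ] [ 0.     -0.0357 -0.005 ]
[0.43 0.   0.  ] [ 0.     -0.0358 -0.0048]
[0.43 0.   0.  ] [ 0.0007 -0.0357 -0.0034]
[0.43 0.   0.  ] [ 0.0059 -0.0352  0.0051]
[0.43 0.   0.  ] [ 0.0059 -0.0352  0.0054]
[0.43 0.   0.  ] [ 0.0059 -0.0351  0.0057]
[0.43 0.   0.  ] [ 0.0059 -0.0351  0.0059]
[0.43 0.   0.  ] [ 0.0059 -0.0351  0.0062]
```

```bash
sed -i 's/d=(a-jaw_yaw(R0)+90)%180-90/d=(a-jaw_yaw(R0)+180)%360-180/' h.py
sed -i 's/        print(np.round(np.degrees(rv)\/n,2).*/        print(",".join("%g"%v for v in np.r_[np.round(np.degrees(rv)\/n,1),np.round(Ri.T@(Q[i+1]-Q[i]),3)+0.0]))/' h.py
python3 - <<'E'
from h import *
plan([[.40,-.40,.27],[.48,-.1,.28],[.5,.15,.28],[.467,.329,.26]],90,30)
E
```

```text
now [ 0.1393 -0.6093  0.2313] jaw -77.1 q [ 1.28  0.52 -0.04  1.6   0.02  1.02 -0.11] w 0.0855 t 0.5 F [-0.6 -0.3  0.5]
-5.6,-0,0,-0.004,-0.016,-0.032
-5.6,-0,0,-0.004,-0.012,-0.034
-5.6,-0,0,-0.004,-0.009,-0.035
-5.6,-0,0,-0.004,-0.006,-0.035
-5.6,-0,0,-0.004,-0.002,-0.036
-5.6,-0,0,-0.004,0.001,-0.036
-5.6,-0,0,-0.004,0.005,-0.035
-5.6,-0,0,-0.004,0.008,-0.035
-5.6,-0,0,-0.004,0.011,-0.034
-5.6,-0,0,-0.002,0,-0.034
-5.6,-0,0,-0.001,-0.004,-0.036
-5.6,-0,0,-0.001,-0.001,-0.036
-5.6,-0,0,-0.001,0.003,-0.036
-5.6,-0,0,-0.001,0.006,-0.035
-5.6,-0,0,-0.001,0.01,-0.035
-5.6,-0,0,-0.001,0.013,-0.034
-5.6,-0,0,-0.001,0.016,-0.032
-5.6,-0,0,-0.001,0.019,-0.03
-5.6,-0,0,0,0.017,-0.032
-5.6,-0,0,0,0.02,-0.03
-5.6,-0,0,0,0.023,-0.028
-5.6,-0,0,0,0.025,-0.026
-5.6,-0,0,0,0.028,-0.023
-5.6,-0,0,0,0.03,-0.02
-5.6,-0,0,0,0.031,-0.018
-5.6,-0,0,0.004,0.028,-0.022
-5.6,-0,0,0.004,0.03,-0.019
-5.6,-0,0,0.004,0.032,-0.016
-5.6,-0,0,0.004,0.033,-0.013
-5.6,-0,0,0.004,0.034,-0.01
```

Call:
carry_out(
  motion=[-5.6,0,0,-0.004,-0.016,-0.032,1,-5.6,0,0,-0.004,-0.012,-0.034,1,-5.6,0,0,-0.004,-0.009,-0.035,1,-5.6,0,0,-0.004,-0.006,-0.035,1,-5.6,0,0,-0.004,-0.002,-0.036,1,-5.6,0,0,-0.004,0.001,-0.036,1,-5.6,0,0,-0.004,0.005,-0.035,1,-5.6,0,0,-0.004,0.008,-0.035,1,-5.6,0,0,-0.004,0.011,-0.034,1,-5.6,0,0,-0.002,0,-0.034,1],
)

```text
time: 1.5
eef_pos: [0.4086, -0.3677, 0.27]
ee_rot: [-0.577, -0.408, 0.578, -0.409]
wrist_force: [0.1, 0.4, 0.1]
gripper_width: 0.0852
```

Tracking is good; continue.

Call:
carry_out(
  motion=[-5.6,0,0,-0.001,-0.004,-0.036,1,-5.6,0,0,-0.001,-0.001,-0.036,1,-5.6,0,0,-0.001,0.003,-0.036,1,-5.6,0,0,-0.001,0.006,-0.035,1,-5.6,0,0,-0.001,0.01,-0.035,1,-5.6,0,0,-0.001,0.013,-0.034,1,-5.6,0,0,-0.001,0.016,-0.032,1,-5.6,0,0,-0.001,0.019,-0.03,1,-5.6,0,0,0,0.017,-0.032,1,-5.6,0,0,0,0.02,-0.03,1],
)

```text
time: 2.5
eef_pos: [0.4711, 0.0005, 0.2787]
ee_rot: [0.304, 0.636, -0.306, 0.64]
wrist_force: [0.8, 0.0, -0.3]
gripper_width: 0.0852
```

Call:
carry_out(
  motion=[-5.6,0,0,0,0.023,-0.028,1,-5.6,0,0,0,0.025,-0.026,1,-5.6,0,0,0,0.028,-0.023,1,-5.6,0,0,0,0.03,-0.02,1,-5.6,0,0,0,0.031,-0.018,1,-5.6,0,0,0.004,0.028,-0.022,1,-5.6,0,0,0.004,0.03,-0.019,1,-5.6,0,0,0.004,0.032,-0.016,1,-5.6,0,0,0.004,0.033,-0.013,1,-5.6,0,0,0.004,0.034,-0.01,1],
)

```text
time: 3.5
eef_pos: [0.4171, 0.3649, 0.2575]
ee_rot: [-0.045, 0.703, 0.041, 0.709]
wrist_force: [1.4, 0.3, -0.1]
gripper_width: 0.0854
```

```bash
cat >> h.py <<'E'
def top(c,q,name=None,near=None,h=.006):
    s=eyes.snapshot(c); P=cloud(s)
    if name: save(s,name)
    for d in eyes.masks_of(c,q):
        p=P[cv2.erode(d["mask"].astype(np.uint8),np.ones((3,3)))>0]; p=p[~np.isnan(p[:,0])]
        if len(p)<30: continue
        zt=np.percentile(p[:,2],90); t=p[abs(p[:,2]-zt)<h]
        r=cv2.minAreaRect((t[:,:2]*1000).astype(np.float32))
        print(c,q,round(d["p"],2),np.round(d["centre"]),"ztop",round(zt,3),np.round(r[0],1),np.round(r[1]),round(r[2],1),np.median(s["image"][d["mask"]],0))
E
python3 - <<'E'
from h import *
top("wrist","tin_mid","w1.png")
plan([[.468,.329,.09]],90,5)
E
```

```text
wrist tin_mid 0.81 [263. 255.] ztop 0.096 [466.6 330.5] [88. 51.] 0.1 [174. 175. 167.]
now [0.4149 0.3677 0.2573] jaw 97.3 q [-0.15  0.54 -0.99  1.73  0.5   1.15  0.42] w 0.0853 t 3.6 F [-0.  -1.3 -0. ]
1.5,0.1,0,0.034,-0.009,0.009
1.5,0.1,0,0.034,-0.009,0.01
1.5,0.1,0,0.034,-0.008,0.01
1.5,0.1,0,0.033,-0.008,0.01
1.5,0.1,0,0.033,-0.008,0.01
```

View pics/w1.png

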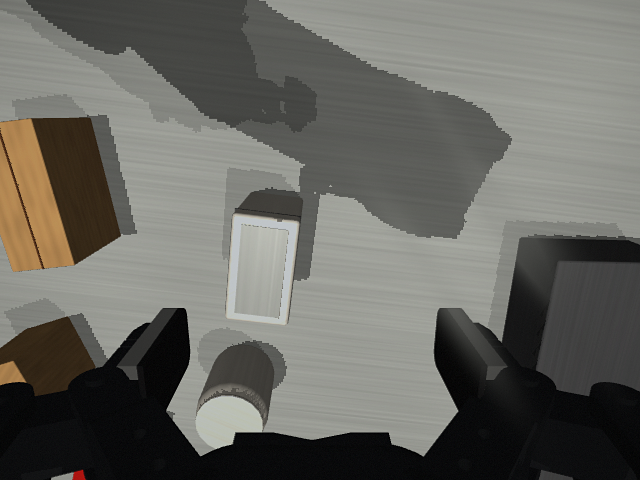

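The wrist picture shows the tin top at about (263,270), axis-aligned, with the round tin near (232,420), clear of the jaws. I'll align over it, then descend.

Run:
```python
from h import *
plan([[.4666,.3305,.20]],90,3)
```

```text
now [0.4149 0.3677 0.2573] jaw 97.3 q [-0.15  0.54 -0.99  1.73  0.5   1.15  0.42] w 0.0853 t 3.6 F [-0.  -1.3 -0. ]
2.4,0.1,0.1,0.019,-0.014,0.015
2.4,0.1,0.1,0.019,-0.014,0.016
2.4,0.1,0.1,0.019,-0.013,0.017
```

Call:
carry_out(
  motion=[2.4,0.1,0.1,0.019,-0.014,0.015,1,2.4,0.1,0.1,0.019,-0.014,0.016,1,2.4,0.1,0.1,0.019,-0.013,0.017,1,0,0,0,0,0,0,1],
)

```text
time: 4.0
eef_pos: [0.4686, 0.3301, 0.1983]
ee_rot: [0.002, 0.706, -0.0, 0.708]
wrist_force: [0.1, -0.3, 0.4]
gripper_width: 0.0852
```

Run:
```python
from h import *
top("wrist","tin_mid")
plan([[.4666,.3305,.055]],90,6)
```

```text
wrist tin_mid 0.66 [310. 224.] ztop 0.096 [467.4 330.4] [51. 89.] 89.9 [105. 106. 101.]
now [0.4668 0.3328 0.2006] jaw 90.2 q [-0.1   0.62 -0.91  1.74  0.55  1.05  0.37] w 0.0853 t 4.1 F [-0.5  0.8  0.4]
0,0,-0,0.024,0,0
0,0,-0,0.024,0,0
0,0,-0,0.024,0,0
0,0,-0,0.024,0,0
0,0,-0,0.024,0,0
0,0,-0,0.024,0,0
```

Call:
carry_out(
  motion=[0,0,0,0.03,-0.001,0,1,0,0,0,0.03,0,0,1,0,0,0,0.03,0,0,1,0,0,0,0.03,0,0,1,0,0,0,0.015,0,0,1,0,0,0,0.009,0,0,1,0,0,0,0,0,0,0.4,0,0,0,0,0,0,0,0,0,0,0,0,0,0,0,0,0,0,0,0,0],
  newtons=50,
)

```text
time: 5.1
eef_pos: [0.4693, 0.3376, 0.0599]
ee_rot: [0.003, 0.703, 0.006, 0.711]
wrist_force: [0.1, 0.4, -3.2]
gripper_width: 0.0531
```

Call:
carry_out(
  motion=[0,0,0,0,0,0,0,0,0,0,-0.015,0,0,0,0,0,0,-0.03,0,0,0,0,0,0,-0.04,0,0,0,0,0,0,-0.04,0,0,0,0,0,0,-0.02,0,0,0],
)

```text
time: 5.7
eef_pos: [0.4655, 0.3356, 0.2125]
ee_rot: [0.002, 0.704, 0.007, 0.71]
wrist_force: [1.0, -0.5, -3.5]
gripper_width: 0.0537
```

Run:
```python
from h import *
# tub refinement: both cams saved clouds
e=np.array([np.cos(np.radians(72.8)),np.sin(np.radians(72.8))]);c=np.array([.5965,-.1575])
t=c-.009*e; print("tin target",t,"carton target",c+.083*e)
top("wrist","tin_mid")
plan([[.54,.1,.24],[t[0],t[1],.22]],-17.2,18)
```

```text
tin target [ 0.59383863 -0.16609751] carton target [ 0.62104377 -0.0782119 ]
wrist tin_mid 0.62 [312. 304.] ztop 0.253 [455.2 336.8] [51. 72.] 89.9 [87. 88. 85.]
now [0.4662 0.3359 0.2123] jaw 90.4 q [-0.1   0.6  -0.92  1.74  0.54  1.06  0.38] w 0.0532 t 5.8 F [ 0.7  0.5 -3.4]
6,-0,-0.1,-0.003,-0.027,0.008
6,-0,-0.1,-0.003,-0.026,0.011
6,-0,-0.1,-0.003,-0.025,0.014
6,-0,-0.1,-0.003,-0.024,0.016
6,-0,-0.1,-0.003,-0.022,0.019
6,-0,-0.1,-0.003,-0.02,0.021
6,-0,-0.1,-0.003,-0.017,0.023
6,-0,-0.1,-0.003,-0.015,0.025
6,-0,-0.1,-0.001,-0.013,0.025
6,-0,-0.1,0.002,-0.012,0.026
6,-0,-0.1,0.002,-0.009,0.027
6,-0,-0.1,0.002,-0.007,0.028
6,-0,-0.1,0.002,-0.004,0.029
6,-0,-0.1,0.002,-0.001,0.029
6,-0,-0.1,0.002,0.002,0.029
6,-0,-0.1,0.002,0.005,0.028
6,-0,-0.1,0.002,0.008,0.028
6,-0,-0.1,0.002,0.011,0.027
```

Call:
carry_out(
  motion=[6,0,0,-0.003,-0.027,0.008,0,6,0,0,-0.003,-0.026,0.011,0,6,0,0,-0.003,-0.025,0.014,0,6,0,0,-0.003,-0.024,0.016,0,6,0,0,-0.003,-0.022,0.019,0,6,0,0,-0.003,-0.02,0.021,0,6,0,0,-0.003,-0.017,0.023,0,6,0,0,-0.003,-0.015,0.025,0,6,0,0,-0.001,-0.013,0.025,0,6,0,0,0.002,-0.012,0.026,0],
)

```text
time: 6.8
eef_pos: [0.5403, 0.0521, 0.2305]
ee_rot: [0.366, 0.609, -0.356, 0.607]
wrist_force: [0.0, 1.1, -3.4]
gripper_width: 0.0532
```

Call:
carry_out(
  motion=[6,0,0,0.002,-0.009,0.027,0,6,0,0,0.002,-0.007,0.028,0,6,0,0,0.002,-0.004,0.029,0,6,0,0,0.002,-0.001,0.029,0,6,0,0,0.002,0.002,0.029,0,6,0,0,0.002,0.005,0.028,0,6,0,0,0.002,0.008,0.028,0,6,0,0,0.002,0.011,0.027,0,0,0,0,0,0,0,0],
)

```text
time: 7.7
eef_pos: [0.5682, -0.1898, 0.2058]
ee_rot: [0.587, 0.402, -0.584, 0.391]
wrist_force: [-0.6, 0.6, -3.7]
gripper_width: 0.0531
```

Run:
```python
from h import *
plan([[.5938,-.1661,.20]],-17.2,4)
for c in("wrist","side"):
    top(c,"tub_floor",c+"2.png"); top(c,"packet_mid"); top(c,"tin_mid")
```

```text
now [ 0.5682 -0.1898  0.2058] jaw -21.8 q [ 0.5   0.54 -0.39  1.67  0.22  0.98 -0.35] w 0.0531 t 7.7 F [-0.6  0.6 -3.7]
-1.1,-0.2,0.1,0.002,0.004,-0.008
-1.1,-0.2,0.1,0.001,0.004,-0.008
-1.1,-0.2,0.1,0.001,0.004,-0.008
-1.1,-0.2,0.1,0.001,0.004,-0.008
wrist tub_floor 0.97 [333.  87.] ztop 0.03 [ 609.2 -119.4] [152.  89.] 72.9 [194. 199. 202.]
wrist tin_mid 0.72 [309. 304.] ztop 0.247 [ 573.8 -174.8] [71. 51.] 67.8 [97. 98. 93.]
side tub_floor 0.84 [364. 309.] ztop 0.039 [ 594.8 -163.4] [264.  95.] 72.9 [140. 128. 122.]
side tub_floor 0.34 [380. 332.] ztop 0.096 [ 571.5 -255.6] [59. 59.] 72.7 [209. 196. 176.]
side packet_mid 0.62 [382. 328.] ztop 0.096 [ 572.8 -254. ] [62. 59.] 71.3 [208. 196. 176.]
side tin_mid 0.63 [368. 263.] ztop 0.247 [ 564.2 -199.2] [66. 50.] 68.4 [86. 81. 78.]
```

View pics/wrist2.png

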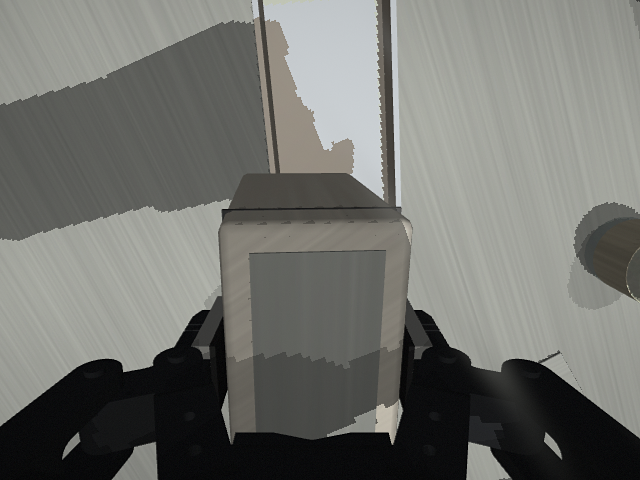

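Run:
```python
from h import *
e=np.array([np.cos(np.radians(72.8)),np.sin(np.radians(72.8))]);n=np.array([-e[1],e[0]]);c=np.array([.5965,-.1575])
for k,P in(("scene",np.load("sceneP.npy")),("side",np.load("sideP.npy")),("wrist",cloud(eyes.snapshot("wrist")))):
    p=P.reshape(-1,3); 
    for nm,lo,hi in(("rim",.034,.044),("packet",.088,.1)):
        m=(p[:,2]>lo)&(p[:,2]<hi); a=(p[m,:2]-c)@e*1000; b=(p[m,:2]-c)@n*1000
        g=(abs(a)<150)&(abs(b)<65)
        if nm=="packet": g&=(a<-50)
        if g.sum()>20: print(k,nm,"along",np.percentile(a[g],[.5,99.5]).round(1),"across",np.percentile(b[g],[.5,99.5]).round(1), g.sum())
```

```text
scene rim along [-132.4  136.3] across [-47.1  50.2] 769
scene packet along [-125.9  -63.9] across [-33.9  25.5] 470
side rim along [-137.2  132.3] across [-49.3  47. ] 883
side packet along [-130.2  -69.7] across [-36.4  23.5] 1031
wrist rim along [-27.7 116.8] across [-48.8  47.2] 2519
```

The wrist picture shows the tin square in the jaws, with the tub's walls at columns 265–395 beyond it. The tub centre estimate holds (within about 2 mm on all three cameras). I'll align over the target.

Call:
carry_out(
  motion=[-1.1,-0.2,0.1,0.002,0.004,-0.008,0,-1.1,-0.2,0.1,0.002,0.004,-0.008,0,-1.1,-0.2,0.1,0.002,0.004,-0.008,0,-1.1,-0.2,0.1,0.002,0.004,-0.008,0,0,0,0,0,0,0,0],
)

```text
time: 8.85
eef_pos: [0.5977, -0.1572, 0.1983]
ee_rot: [-0.566, -0.424, 0.567, -0.424]
wrist_force: [-0.5, 0.1, -2.7]
gripper_width: 0.0535
```

Run:
```python
from h import *
top("wrist","tin_mid")
plan([[.5938,-.1661,.11]],-17.2,4)
```

```text
wrist tin_mid 0.55 [311. 302.] ztop 0.239 [ 601.9 -146.6] [71. 51.] 72.9 [97. 98. 93.]
now [ 0.5969 -0.1587  0.1985] jaw -16.5 q [ 0.44  0.57 -0.41  1.64  0.26  0.99 -0.34] w 0.0533 t 8.95 F [ 0.1  0.5 -3.2]
0.2,0,0,0.022,0,0.002
0.2,0,0,0.022,0,0.002
0.2,0,0,0.022,0,0.002
0.2,0,0,0.022,0,0.002
```

Call:
carry_out(
  motion=[0.2,0,0,0.022,0,0.002,0,0.2,0,0,0.022,0,0.002,0,0.2,0,0,0.022,0,0.002,0,0.2,0,0,0.022,0,0.002,0,0,0,0,0,0,0,0],
)

```text
time: 9.45
eef_pos: [0.594, -0.1695, 0.1091]
ee_rot: [-0.57, -0.417, 0.571, -0.419]
wrist_force: [-1.1, -0.1, -3.5]
gripper_width: 0.0536
```

Run:
```python
from h import *
plan([[.5938,-.1661,.063]],-17.2,4)
top("side","tin_mid","side3.png")
```

```text
now [ 0.594  -0.1695  0.1091] jaw -17.6 q [ 0.43  0.68 -0.37  1.71  0.32  0.82 -0.39] w 0.0536 t 9.45 F [-1.1 -0.1 -3.5]
-0.1,0,-0,0.012,0,-0.001
-0.1,0,-0,0.012,0,-0.001
-0.1,0,-0,0.012,0,-0.001
-0.1,0,-0,0.012,0,-0.001
```

View pics/side3.png

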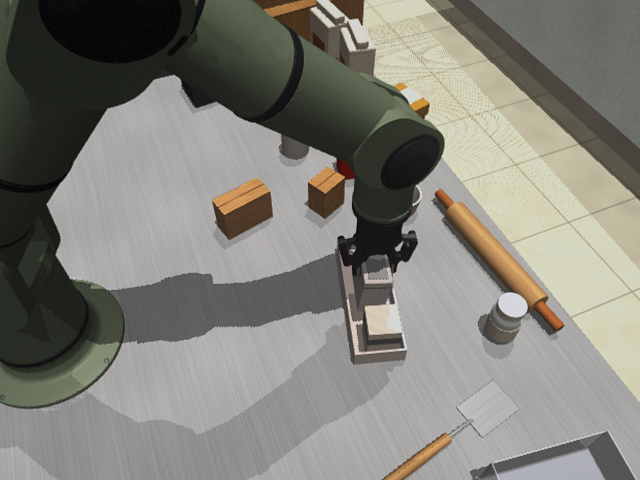

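The side picture shows the tin (375,275) over the tub with a gap to the packet (382,325). I'll lower it.

Call:
carry_out(
  motion=[0,0,0,0.015,0,-0.001,0,0,0,0,0.012,0,-0.001,0,0,0,0,0.01,0,0,0,0,0,0,0.006,0,0,0,0,0,0,0.003,0,0,0,0,0,0,0.002,0,0,0,0,0,0,0,0,0,0],
)

```text
time: 10.25
eef_pos: [0.5986, -0.1673, 0.063]
ee_rot: [0.572, 0.415, -0.569, 0.421]
wrist_force: [-0.6, -0.7, -2.6]
gripper_width: 0.0533
```

Call:
carry_out(
  motion=[0,0,0,0.002,0,0,0,0,0,0,0.002,0,0,0,0,0,0,0,0,0,0],
)

```text
time: 10.55
eef_pos: [0.5993, -0.1669, 0.0625]
ee_rot: [0.572, 0.414, -0.569, 0.422]
wrist_force: [-0.3, -0.4, -3.0]
gripper_width: 0.053
```

Call:
carry_out(
  motion=[0,0,0,0.004,0,0,0,0,0,0,0.003,0,0,0],
)

```text
time: 10.75
eef_pos: [0.5959, -0.1656, 0.0584]
ee_rot: [-0.57, -0.416, 0.571, -0.42]
wrist_force: [-38.7, 11.9, 68.2]
gripper_width: 0.0516
```

Call:
carry_out(
  motion=[0,0,0,-0.002,0,0,0],
)

```text
time: 10.85
eef_pos: [0.5952, -0.1653, 0.0608]
ee_rot: [-0.57, -0.416, 0.571, -0.42]
wrist_force: [0.9, -0.2, -3.2]
gripper_width: 0.0513
```

```bash
python3 - <<'E'
from h import *
plan([[.5938,-.1661,.0585]],-17.2,1)
o=telemetry.get_obs(); print(R.from_quat(o["ee_rot"]).as_matrix().round(3),o["ft_torque"].round(1))
s=eyes.snapshot("wrist");save(s,"w4.png");s=eyes.snapshot("scene");save(s,"s4.png")
E
python3 -c "
import cv2;a=cv2.imread('pics/w4.png');b=cv2.imread('pics/s4.png')[150:310,160:360]
cv2.imwrite('pics/c4.png',cv2.hconcat([cv2.resize(a,(400,300)),cv2.resize(b,(375,300),interpolation=2)]))"
```

```text
now [ 0.5952 -0.1653  0.0608] jaw -17.6 q [ 0.4   0.74 -0.34  1.73  0.35  0.73 -0.43] w 0.0513 t 10.85 F [ 0.9 -0.2 -3.2]
-0.4,0.3,-0.2,0.002,-0.001,0.001
[[ 0.002  0.953 -0.302]
 [-0.005 -0.302 -0.953]
 [-1.     0.004  0.005]] [-0. -0. -0.]
```

View pics/c4.png

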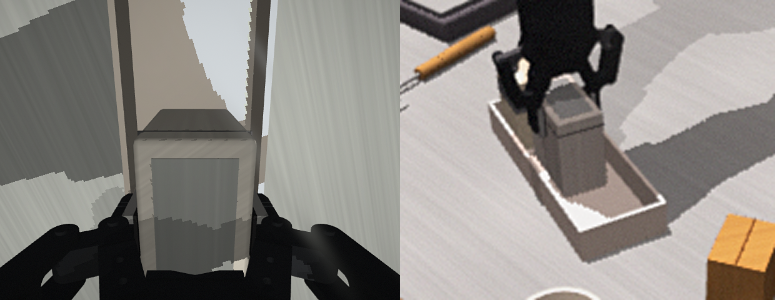

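The tin sits inside the walls and the force peak was only floor contact. I'll open here, about 1 mm up.

Call:
carry_out(
  motion=[0,0,0,0.001,0,0,0.75,0,0,0,0,0,0,0.9,0,0,0,0,0,0,1,0,0,0,0,0,0,1,0,0,0,-0.02,0,0,1,0,0,0,-0.03,0,0,1,0,0,0,-0.045,0,0,1,0,0,0,-0.045,0,0,1,0,0,0,-0.01,0,0,1],
)

```text
time: 11.85
eef_pos: [0.5954, -0.1648, 0.2121]
ee_rot: [-0.57, -0.416, 0.571, -0.419]
wrist_force: [0.1, 0.9, 1.0]
gripper_width: 0.0852
```

Run:
```python
from h import *
for c in("scene","side","wrist"):
    top(c,"tin_mid","a5_%s.png"%c)
for c in("side","scene"): top(c,"carton_mid")
plan([[.61,0,.26],[.618,.115,.24]],-64,12)
```

```text
scene tin_mid 0.62 [251. 224.] ztop 0.1 [ 600.3 -157.8] [84. 46.] 73.6 [100.  91.  87.]
side tin_mid 0.79 [370. 283.] ztop 0.101 [ 593.7 -167.5] [88. 49.] 72.3 [123. 116. 112.]
wrist tin_mid 0.75 [315. 222.] ztop 0.1 [ 596.6 -163.2] [89. 50.] 72.2 [129. 125. 117.]
side carton_mid 0.86 [324. 193.] ztop 0.086 [620.5 108.4] [66. 51.] 24.9 [71. 51. 35.]
side carton_mid 0.68 [344. 158.] ztop 0.086 [708.6 188.4] [53. 39.] 79.3 [78. 20. 19.]
scene carton_mid 0.77 [340. 294.] ztop 0.085 [620.8 116.8] [65. 50.] 24.8 [94. 62. 35.]
now [ 0.5934 -0.1645  0.2066] jaw -17.5 q [ 0.45  0.56 -0.4   1.63  0.25  1.01 -0.35] w 0.0852 t 12.35 F [-0.9  0.3  0.7]
3.9,0,0,-0.008,-0.005,-0.023
3.9,0,0,-0.008,-0.006,-0.022
3.9,0,0,-0.007,-0.008,-0.022
3.9,0,0,-0.007,-0.009,-0.021
3.9,0,0,-0.007,-0.011,-0.02
3.9,0,0,-0.007,-0.012,-0.02
3.9,0,0,-0.007,-0.013,-0.019
3.9,0,0,0.002,-0.015,-0.018
3.9,0,0,0.004,-0.017,-0.017
3.9,0,0,0.004,-0.018,-0.016
3.9,0,0,0.004,-0.019,-0.015
3.9,0,0,0.004,-0.02,-0.013
```

Call:
carry_out(
  motion=[3.9,0,0,-0.008,-0.005,-0.023,1,3.9,0,0,-0.008,-0.006,-0.022,1,3.9,0,0,-0.007,-0.008,-0.022,1,3.9,0,0,-0.007,-0.009,-0.021,1,3.9,0,0,-0.007,-0.011,-0.02,1,3.9,0,0,-0.007,-0.012,-0.02,1,3.9,0,0,-0.007,-0.013,-0.019,1,3.9,0,0,0.002,-0.015,-0.018,1,3.9,0,0,0.004,-0.017,-0.017,1,3.9,0,0,0.004,-0.018,-0.016,1],
)

```text
time: 13.35
eef_pos: [0.6178, 0.0723, 0.2447]
ee_rot: [-0.677, -0.193, 0.684, -0.192]
wrist_force: [0.1, -0.8, 0.1]
gripper_width: 0.0852
```

Call:
carry_out(
  motion=[3.9,0,0,0.004,-0.019,-0.015,1,3.9,0,0,0.004,-0.02,-0.013,1,0,0,0,0,0,0,1],
)

```text
time: 13.65
eef_pos: [0.6221, 0.1261, 0.2344]
ee_rot: [-0.688, -0.145, 0.697, -0.144]
wrist_force: [-0.0, 0.1, 0.6]
gripper_width: 0.085
```

Run:
```python
from h import *
top("wrist","carton_mid","w6.png")
plan([[.6206,.1126,.17]],-65,4)
```

```text
wrist carton_mid 0.93 [284.  44.] ztop 0.086 [722.5 191.4] [51. 65.] 78.7 [189.  43.  37.]
wrist carton_mid 0.79 [326. 219.] ztop 0.086 [621.5 113.9] [66. 51.] 24.8 [118.  90.  56.]
now [0.6226 0.1226 0.2349] jaw -66.4 q [-0.12  0.55 -0.25  1.55  0.15  1.08 -1.57] w 0.0853 t 13.75 F [0.1 0.  0.1]
-0.4,0.2,0,0.016,0.002,0.001
-0.4,0.2,0,0.016,0.002,0.001
-0.4,0.2,0,0.016,0.002,0.001
-0.4,0.2,0,0.016,0.002,0.001
```

View pics/w6.png

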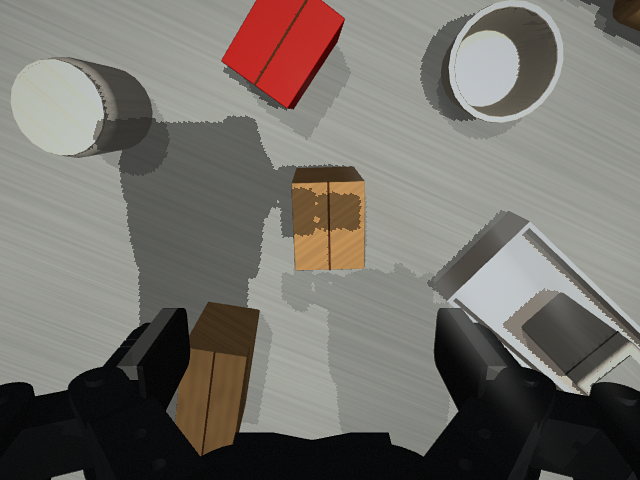

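The wrist picture shows the short brown carton at (328,220), red decoy at (283,50), long carton at (215,380), clear of the fingers.

Call:
carry_out(
  motion=[-0.4,0.2,0,0.016,0.002,0,1,-0.4,0.2,0,0.016,0.002,0,1,-0.4,0.2,0,0.016,0.001,0,1,-0.2,0,0,0.016,0.001,0,1,0,0,0,0,0,0,1],
)

```text
time: 14.25
eef_pos: [0.6256, 0.1105, 0.1695]
ee_rot: [-0.69, -0.152, 0.691, -0.153]
wrist_force: [-0.0, -0.1, -0.9]
gripper_width: 0.0854
```

Run:
```python
from h import *
top("wrist","carton_mid")
plan([[.6215,.1139,.05]],-65,5)
```

```text
wrist carton_mid 0.9 [303. 241.] ztop 0.086 [621.7 113.6] [66. 51.] 25.2 [112.  85.  51.]
wrist carton_mid 0.76 [250.  37.] ztop 0.086 [718.8 192.1] [52. 58.] 78.7 [189.  38.  33.]
now [0.6266 0.1112 0.1716] jaw -65.1 q [-0.1   0.61 -0.25  1.62  0.18  0.93 -1.55] w 0.0854 t 14.35 F [-0.3  0.4  0.9]
-0,-0,-0,0.024,-0.001,0.001
-0,-0,-0,0.024,-0.001,0.001
-0,-0,-0,0.024,-0.001,0.001
-0,-0,-0,0.024,-0.001,0.001
-0,-0,-0,0.024,-0.001,0.001
```

Call:
carry_out(
  motion=[0,0,0,0.028,-0.001,0.001,1,0,0,0,0.028,-0.001,0.001,1,0,0,0,0.028,-0.001,0.001,1,0,0,0,0.025,-0.001,0,1,0,0,0,0.012,-0.001,0,1,0,0,0,0,0,0,0.4,0,0,0,0,0,0,0,0,0,0,0,0,0,0,0,0,0,0,0,0,0,0,0,0,0,0,0,0],
  newtons=45,
)

```text
time: 15.35
eef_pos: [0.6295, 0.114, 0.0591]
ee_rot: [0.697, 0.151, -0.684, 0.152]
wrist_force: [-0.3, -0.5, -2.0]
gripper_width: 0.0514
```

Call:
carry_out(
  motion=[0,0,0,-0.015,0,0,0,0,0,0,-0.035,0,0,0,0,0,0,-0.045,0,0,0,0,0,0,-0.045,0,0,0,0,0,0,-0.02,0,0,0],
)

```text
time: 15.85
eef_pos: [0.6247, 0.1133, 0.227]
ee_rot: [0.696, 0.152, -0.685, 0.152]
wrist_force: [0.5, 0.3, -1.9]
gripper_width: 0.0512
```

Run:
```python
from h import *
plan([[.6216,-.0763,.21]],-17.2,10)
top("wrist","carton_mid")
```

```text
now [0.6247 0.1133 0.227 ] jaw -65.2 q [-0.1   0.54 -0.26  1.58  0.16  1.02 -1.54] w 0.0512 t 15.85 F [ 0.5  0.3 -1.9]
-4.8,-0.1,-0.1,0.002,0.017,0.008
-4.8,-0.1,-0.1,0.002,0.016,0.01
-4.8,-0.1,-0.1,0.002,0.015,0.011
-4.8,-0.1,-0.1,0.002,0.014,0.012
-4.8,-0.1,-0.1,0.002,0.013,0.013
-4.8,-0.1,-0.1,0.002,0.012,0.014
-4.8,-0.1,-0.1,0.002,0.011,0.015
-4.8,-0.1,-0.1,0.002,0.01,0.016
-4.8,-0.1,-0.1,0.002,0.008,0.017
-4.8,-0.1,-0.1,0.002,0.007,0.018
wrist carton_mid 0.94 [311. 329.] ztop 0.256 [623.3 113. ] [58. 52.] 25.6 [97. 73. 45.]
wrist carton_mid 0.77 [267.  48.] ztop 0.086 [722.1 191.4] [52. 65.] 79.1 [215.  48.  42.]
```

Call:
carry_out(
  motion=[-4.8,0,0,0.002,0.017,0.008,0,-4.8,0,0,0.002,0.016,0.01,0,-4.8,0,0,0.002,0.015,0.011,0,-4.8,0,0,0.002,0.014,0.012,0,-4.8,0,0,0.002,0.013,0.013,0,-4.8,0,0,0.002,0.012,0.014,0,-4.8,0,0,0.002,0.011,0.015,0,-4.8,0,0,0.002,0.01,0.016,0,-4.8,0,0,0.002,0.008,0.015,0,0,0,0,0,0,0,0],
)

```text
time: 16.95
eef_pos: [0.6215, -0.0587, 0.2082]
ee_rot: [0.583, 0.404, -0.575, 0.408]
wrist_force: [0.2, -0.1, -2.2]
gripper_width: 0.0515
```

Run:
```python
from h import *
plan([[.6225,-.0734,.14]],-17.2,4)
top("wrist","carton_mid");top("side","carton_mid");top("scene","carton_mid")
```

```text
now [ 0.6215 -0.0587  0.2082] jaw -20.0 q [ 0.29  0.57 -0.43  1.62  0.27  1.   -0.57] w 0.0515 t 16.95 F [ 0.2 -0.1 -2.2]
-0.7,-0.1,-0.2,0.017,0.001,0.003
-0.7,-0.1,-0.2,0.017,0.001,0.003
-0.7,-0.1,-0.2,0.017,0.001,0.003
-0.7,-0.1,-0.2,0.017,0.001,0.003
wrist carton_mid 0.75 [309. 329.] ztop 0.238 [620.9 -59.7] [58. 51.] 70.1 [95. 72. 44.]
side carton_mid 0.91 [364. 201.] ztop 0.239 [617.9 -65.7] [65. 50.] 68.7 [69. 50. 33.]
side carton_mid 0.56 [340. 162.] ztop 0.085 [696.8 208.7] [21.  7.] 51.9 [72. 20. 19.]
scene carton_mid 0.82 [271. 189.] ztop 0.238 [620.1 -56.4] [66. 50.] 69.9 [94. 63. 36.]
scene carton_mid 0.65 [338. 353.] ztop 0.085 [722.  194.4] [51. 65.] 78.5 [98.  0.  0.]
```

Call:
carry_out(
  motion=[-0.7,-0.1,-0.2,0.017,0.001,0.003,0,-0.7,-0.1,-0.2,0.017,0.001,0.003,0,-0.7,-0.1,-0.2,0.017,0.001,0.003,0,-0.7,0,0,0.017,0.001,0.003,0,0,0,0,0,0,0,0],
)

```text
time: 17.75
eef_pos: [0.6216, -0.0667, 0.1335]
ee_rot: [0.568, 0.422, -0.568, 0.421]
wrist_force: [-0.3, 0.6, -1.7]
gripper_width: 0.0511
```

Run:
```python
from h import *
plan([[.6225,-.0734,.065]],-17.2,5)
top("side","carton_mid","side7.png");top("scene","carton_mid","scene7.png")
a=cv2.imread("pics/side7.png")[180:380,300:440];b=cv2.imread("pics/scene7.png")[140:300,160:360]
cv2.imwrite("pics/c7.png",cv2.hconcat([cv2.resize(a,(350,500)),cv2.resize(b,(450,500))]))
```

```text
now [ 0.6216 -0.0667  0.1335] jaw -16.8 q [ 0.29  0.66 -0.41  1.67  0.32  0.88 -0.55] w 0.0511 t 17.75 F [-0.3  0.6 -1.7]
0.1,-0,0,0.014,0.001,0.001
0.1,-0,0,0.014,0.001,0.001
0.1,-0,0,0.014,0.001,0.001
0.1,-0,0,0.014,0.001,0.001
0.1,-0,0,0.014,0.001,0.001
side carton_mid 0.85 [366. 233.] ztop 0.164 [618.2 -74.8] [68. 50.] 73.7 [73. 53. 35.]
side carton_mid 0.84 [342. 163.] ztop 0.083 [690.9 193.7] [49.  6.] 72.8 [68. 20. 19.]
scene carton_mid 0.92 [269. 217.] ztop 0.165 [621.5 -67.9] [65. 50.] 73.2 [92. 61. 33.]
scene carton_mid 0.76 [338. 354.] ztop 0.085 [721.7 193.6] [53. 66.] 78.6 [100.   0.   0.]
```

View pics/c7.png

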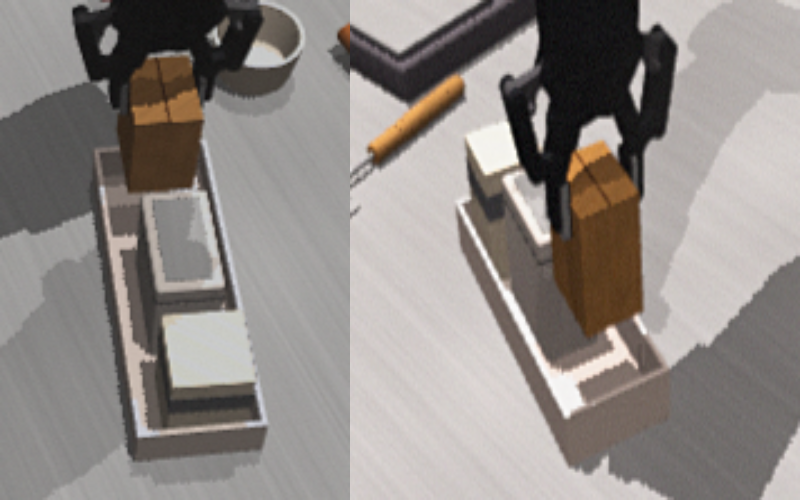

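The crop shows tin and packet standing in the tub, and the carton above the free end with a gap to the tin and the end wall. I'll lower it with a 4 mm shift toward the tin.

Call:
carry_out(
  motion=[0,0,0,0.016,0,0.001,0,0,0,0,0.016,0,0.001,0,0,0,0,0.015,0,0.001,0,0,0,0,0.012,0,0.001,0,0,0,0,0.008,0,0,0,0,0,0,0.003,0,0,0,0,0,0,0,0,0,0],
)

```text
time: 18.65
eef_pos: [0.6229, -0.0696, 0.062]
ee_rot: [0.57, 0.421, -0.566, 0.422]
wrist_force: [0.3, -0.6, -1.1]
gripper_width: 0.0514
```

Run:
```python
from h import *
top("side","carton_mid");top("scene","carton_mid");top("wrist","carton_mid")
plan([[.6225,-.0734,.0605]],-17.2,1)
```

```text
side carton_mid 0.77 [337. 158.] ztop 0.085 [690.  190.8] [45.  5.] 73.1 [58. 19. 19.]
side carton_mid 0.69 [364. 253.] ztop 0.093 [620.1 -79.6] [65. 52.] 73.1 [82. 60. 40.]
scene carton_mid 0.93 [270. 247.] ztop 0.092 [620.2 -71.7] [68. 48.] 68.4 [94. 62. 33.]
scene carton_mid 0.71 [339. 353.] ztop 0.085 [722.2 193.9] [52. 65.] 78.6 [101.   0.   0.]
wrist carton_mid 0.85 [311. 328.] ztop 0.093 [623.1 -70.7] [58. 52.] 73.6 [104.  78.  48.]
now [ 0.6234 -0.0697  0.0631] jaw -16.9 q [ 0.27  0.75 -0.38  1.7   0.38  0.75 -0.59] w 0.0513 t 18.95 F [-0.8 -0.4 -0.9]
0.3,-0.2,-0.3,0.003,0,0.004
```

About 3 mm above the floor; lower 2 mm and release.

Call:
carry_out(
  motion=[0,0,0,0.003,0,0.002,0,0,0,0,0,0,0,0],
)

```text
time: 19.15
eef_pos: [0.6234, -0.0717, 0.0608]
ee_rot: [0.571, 0.42, -0.565, 0.423]
wrist_force: [0.1, -0.0, -1.5]
gripper_width: 0.0515
```

Call:
carry_out(
  motion=[0,0,0,0.001,0,0,0.75,0,0,0,0,0,0,0.9,0,0,0,0,0,0,1,0,0,0,0,0,0,1,0,0,0,-0.02,0,0,1,0,0,0,-0.03,0,0,1,0,0,0,-0.045,0,0,1,0,0,0,-0.045,0,0,1,0,0,0,-0.045,0,0,1],
)

```text
time: 20.05
eef_pos: [0.6188, -0.072, 0.2445]
ee_rot: [-0.568, -0.423, 0.568, -0.42]
wrist_force: [0.6, -1.3, 0.3]
gripper_width: 0.0856
```

Call:
carry_out(
  motion=[0,0,0,-0.02,0,-0.03,1,0,0,0,0,0,0,1,0,0,0,0,0,0,1],
)

```text
time: 20.35
eef_pos: [0.6298, -0.043, 0.2727]
ee_rot: [0.57, 0.42, -0.566, 0.422]
wrist_force: [-1.0, -0.3, 0.2]
gripper_width: 0.0856
```

Run:
```python
from h import *
for q in("carton_mid","tin_mid","packet_mid"):
    for c in("side","scene","wrist"): top(c,q,"f_%s.png"%c)
print(telemetry.get_obs()["wrist_force"])
a=cv2.imread("pics/f_side.png")[180:380,300:440];b=cv2.imread("pics/f_scene.png")[140:300,160:360]
cv2.imwrite("pics/c8.png",cv2.hconcat([cv2.resize(a,(350,500)),cv2.resize(b,(450,500))]))
```

```text
side carton_mid 0.94 [359. 248.] ztop 0.091 [618.2 -80.8] [67. 49.] 70.3 [174. 124.  73.]
side carton_mid 0.86 [354. 159.] ztop 0.086 [724.8 186.8] [59. 55.] 77.9 [73. 21. 20.]
scene carton_mid 0.78 [340. 354.] ztop 0.085 [722.  194.1] [51. 65.] 79.3 [95.  0.  0.]
scene carton_mid 0.56 [262. 245.] ztop 0.089 [620.2 -75.1] [68. 50.] 73.7 [90. 60. 33.]
wrist carton_mid 0.82 [311. 244.] ztop 0.09 [620.2 -76.8] [65. 50.] 74.1 [169. 127.  76.]
side tin_mid 0.63 [369. 284.] ztop 0.101 [ 593.6 -168.7] [87. 49.] 72.0 [143.  139.5 136. ]
scene tin_mid 0.95 [244. 216.] ztop 0.1 [ 598.1 -158.6] [87. 48.] 72.0 [103.5  94.   89. ]
wrist tin_mid 0.6 [315. 345.] ztop 0.1 [ 596.8 -162.7] [89. 50.] 72.4 [148. 149. 142.]
side packet_mid 0.56 [381. 327.] ztop 0.096 [ 571.6 -255.5] [60. 58.] 71.8 [190. 191. 184.]
scene packet_mid 0.7 [225. 196.] ztop 0.095 [ 576.3 -247.6] [59. 55.] 73.3 [117. 106.  93.]
[-1.10725258  0.03439754  0.32085975]
```

View pics/c8.png

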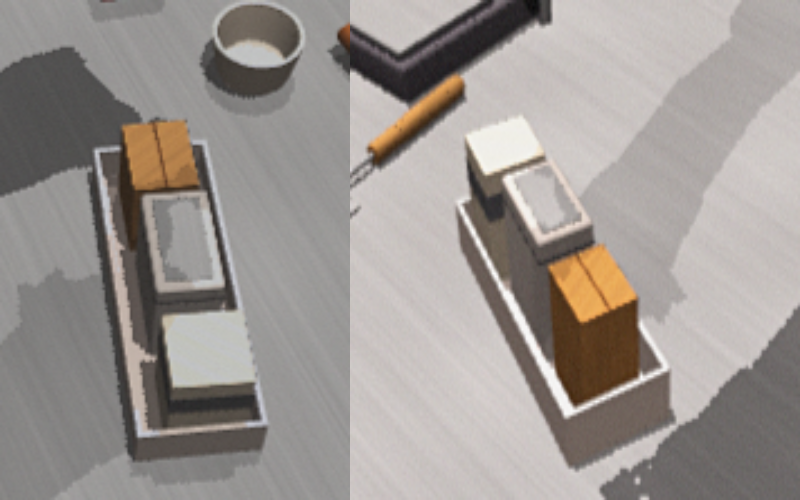

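All three stand upright in the tub with tops at the seated heights: about 0.090, 0.100 and 0.095 m. The arm is clear, so I'll hand it in.

```bash
python3 -c "
from bench import job; print(job.sign_off())"
```

```text
the job is handed in; nothing more can be done
None
```

The kit is complete and handed in. I put the rectangular tin in the middle of the tub, then the short brown carton at the free end. The packet was not moved beyond what the measurements can show.

- **Final check:** The last pictures show all three pieces upright and turned like the tub. The tops measured about 0.100 m for the tin, 0.090 m for the carton and 0.095 m for the packet, each within 1–2 mm of standing on the tub floor. Tin and carton are about 10 mm apart. The gripper is open and about 0.27 m up, touching nothing. The time was about 21 s of the 58 s allowed.
- **Camera disagreement:** The side and scene cameras differed by 5–10 mm along the tub. I relied on the wrist camera, which lay between them. It did not see the packet in the final check.
- **Force peak:** When I first pressed the tin onto the floor, the wrist force rose briefly to about 79 N, under the 120 N limit. I backed off about 2 mm before releasing it.

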